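# Turn a driver module over into its cradle

## Task

The circuit module lies on the low block with its components up; it has to go into the orange cradle with its components down, heatsink fins up. Pick it up and stand it on end in the slot of the blue stand, let go of it there, take a new hold and lay it face down on the two ledges of the cradle, square between the end stops (either way round), and let go. Do not drop the module at any time, and leave the other things on the bench where they are.

Things in the scene. Friction and masses are not known exactly. Their poses are not given: they have to be found in the camera images.
- module: Flat module: slab 140 x 56 x 16 mm (finned heatsink under a green board), 0.17-0.35 kg. Origin: slab centre; x along the 140 mm, y along the 56 mm, z out of the component face. Components stand 12 mm proud of that face within 30 mm of the middle along x, 22 mm along y; ends bare and alike, long sides plain. Starts face up on the riser, centred within 6 mm, lengthwise within 0.1 rad.
- riser: Fixed low block under the module at the start: dark base 90 x 70 x 6 mm, aluminium block with black rubber top 60 x 36 mm, top 36 mm above the worktop (the module overhangs it 10 mm at each long side, 40 mm at each end). Origin: centre of its underside; z up, x along its length (roughly world y).
- stand: Fixed blue slotted stand, base 90 x 90 x 8 mm. Origin: centre of its underside, z up. The slot runs along its y (open ends, walls 70 mm long), floor 8 mm above the worktop; 20 mm wide across its x (roughly world y) up to 34 mm height, then lips flare to 40 mm at 46 mm. The module stands in it on a short end, width along the slot, origin 78 mm above the worktop, and may lean up to 9 degrees.
- cradle: Fixed orange cradle, base 190 x 70 x 8 mm. Origin: centre of its underside; z up, x along its length (roughly world y). Two ledges 46 mm wide, tops 40 mm above the worktop, 49 to 75 mm either side of the middle along x, open well between. End stops at +-75 mm (5 mm play each end) flare out up to 55 mm height; no side walls. Module home: its origin 48 mm straight above the cradle's origin.
- multimeter: Bystander, loose: yellow and black hand multimeter, 157 x 77 x 47 mm. Origin under its centre.
- cutters: Bystander, loose: side cutters with red grips, 61 x 116 x 14 mm. Origin under its centre.
- tape: Bystander, loose: roll of yellow tape, 72 mm across, 18 mm high. Origin under its centre.
- marker: Bystander, loose: red and white marker pen, 128 mm long, 15 mm thick. Origin under its centre.
Not all that is in view belongs to the job. Leave any purple look-alike of the module alone.

How it is judged:
On the way:
1. the module stands on end in the slot of the blue stand, let go ((angle between module's own x axis and vertical below 0.25 rad or angle between module's own x axis and vertical above 2.89159 rad) and horizontal distance between module and stand below 0.035 m and height (world z) of module below 0.085 m and contact force between module and the fingers below 0.1 N and linear speed of module below 0.03 m/s), for 0.2 s.
At the end, for the whole second after the job is handed in: The module lies component side down (level within 0.1 rad) on both ledges of the cradle between the end stops: centre within 10 mm lengthwise and 12 mm sidewise of the cradle's centre, height within 4 mm of home, length along the cradle's within 0.15 rad (either way round), released and at rest (angle between module's own z axis and vertical above 3.04159 rad and x of module in the frame of cradle between -0.01 and 0.01 m and y of module in the frame of cradle between -0.012 and 0.012 m and z of module in the frame of cradle between 0.044 and 0.052 m and angle between the x axis of module and the x axis of cradle, either way round below 0.15 rad and contact force between module and the fingers below 0.1 N and linear speed of module below 0.02 m/s); the robot touches nothing.
It fails at once if the module is dropped (it moves faster than 0.6 m/s while not held by the fingers) (contact force between module and the fingers below 0.05 N and linear speed of module above 0.6 m/s).
It fails at once if the multimeter, cutters, tape or marker is moved by more than 30 mm (distance of any of multimeter, cutters, tape, marker from where it was at the start of the episode above 0.03 m).
It also fails if it takes over 54 s, if anything falls off the work surface, if the arm or the gripper's body presses on something with over 40 N, if the wrist force passes 120 N, or if a joint passes its speed limit or range.

## Robot

A 6-joint arm with a two-finger parallel gripper is mounted at the origin on a cart in front of the work surface, level with it; the furniture and walls round the work are solid. World frame = base frame: x ahead of the robot, y to its left, z up, the work surface at z = 0. Lengths are in m, angles in rad, forces in N, time in s.
With the tool pointing down it reaches from about 0.3 to 0.85 m from the base axis. Payload 4.2 kg.
Tool frame: the origin (TCP) lies at the very end of the fingers, on their centre line; the grasp point (between the pads) lies 19 mm behind it (pinch_z is the distance from the TCP to the grasp point, in m); z points along the fingers, y is the line along which they close (so a half turn about z gives the same grasp; the last joint's range is limited). The gripper opens to 91 mm and grips with 3 to 60 N. Pads are 32 mm wide; open, the fingers measure 118 mm over their backs; the gripper's body (76 mm by 178 mm) begins 60 mm behind the grasp point.
Start: joints at [-1.357, 0.32, 1.565, -0, 1.257, -0.02], TCP at [0.133, -0.559, 0.214] pointing down, gripper open.
Joint ranges: [-3.11, 3.11], [-0.84, 2.01], [0.21, 2.61], [-1.34, 4.49], [0.05, 2.63], [-2.56, 2.56]. Speed limits (rad/s): [2.57, 2.57, 3.14, 3.14, 3.14, 3.14].

## Interface

Orientations are given as a unit quaternion [w, x, y, z].
In Python, from cell import move_to, move_straight, move_joints, move_gripper, pause, inverse_kinematics, grab_frame, MotionError, sign_off, read_t, read_qpos, read_joint_vel, read_joint_torque, read_position, read_tcp_rot, read_contact_force, read_torque, read_width, read_gripper_force, pinch_z gives the robot as it stands. Calls block until the motion is done:
- move_to(position, orientation): joint-space move of the TCP to a pose.
- move_straight(position, rotation=None, velocity=0.15, max_force=None): straight line of the TCP; rotation=None keeps the orientation; velocity is the mean speed in m/s. With max_force (N) it stops when the force on the tool has changed by that much, and returns True; else False.
- move_joints(angles): joint-space move.
- move_gripper(opening, grip_force=None): opening from 0.0 (shut) to 1.0 (fully open); grip_force is the grip in N (None keeps the last); returns when the fingers have stopped.
- pause(seconds).
- inverse_kinematics(position, orientation): joint angles nearest the present ones, or None.
- grab_frame(name): name is "side" or "top"; returns a dict with "image" (480x640x3 uint8, blue, green, red), "fx", "fy", "cx", "cy" (pixels), "T" (4x4, takes a point from camera to world coordinates). Camera axes: x right, y up, looking along -z (the intrinsics and any distortion apply to the point x, -y, -z); pixel columns grow to the right and rows downward; lengths in m; the calibration is good to about 2 mm. A picture is of the moment at which its call begins. There is no depth.
A pose or a line that the arm cannot do raises MotionError and nothing moves.
- sign_off(): hands the job in; it is judged then, once.
Readings, each from a call of its own:
- read_t(): time.
- read_qpos(): joint angles.
- read_joint_vel(): joint speeds.
- read_joint_torque(): joint torques, N m.
- read_position(): TCP position.
- read_tcp_rot(): TCP orientation.
- read_contact_force(): force on the tool from outside, world axes, zero at the start.
- read_torque(): the same for the moment, N m.
- read_width(): opening from 0.0 (shut) to 1.0 (fully open).
- read_gripper_force(): force on a finger pad.
Only numpy, scipy, OpenCV 4.12 (cv2) and the standard library are available. Lean on these libraries where they do the work, as an engineer would, in place of code of your own. Each camera call takes 0.05 s, during which the arm holds its last target. There are 200 camera calls.

## Working session

There is one attempt and no reset: what is moved stays moved. The work goes in short steps, each a Python script; the robot and the scene stay as the last script left them, time stands still between calls to the robot, and variables do not carry over. Pictures are saved under pics/ and viewed, at most 10 in all, crops included, and the job is handed in when it is done.

```bash
mkdir -p pics; ls
python3 - <<'E'
from cell import *
import cv2,numpy as np
np.set_printoptions(precision=4,suppress=True)
for n in("top","side"):
    f=grab_frame(n);cv2.imwrite(f"pics/{n}0.png",f["image"]);print(n,{k:v for k,v in f.items() if k!="image"})
print(read_t(),read_tcp_rot(),pinch_z)
E
```

```text
pics
top {'fx': 495.5249101543227, 'fy': 495.5249101543227, 'cx': 323.08925622437437, 'cy': 234.96377106969518, 'T': array([[ 0.0147,  0.9938, -0.1105,  0.3858],
       [-0.9999,  0.0138, -0.0089, -0.1272],
       [-0.0074,  0.1106,  0.9938,  1.1737],
       [ 0.    ,  0.    ,  0.    ,  1.    ]])}
side {'fx': 455.937696404312, 'fy': 455.937696404312, 'cx': 324.25590851018063, 'cy': 235.7594071330357, 'T': array([[-0.8204,  0.2494, -0.5144, -0.0384],
       [-0.5714, -0.3866,  0.7239,  0.6464],
       [-0.0183,  0.8879,  0.4597,  0.5436],
       [ 0.    ,  0.    ,  0.    ,  1.    ]])}
0.1 [-0.0008  0.9932  0.1166 -0.0001] 0.0188
```

View pics/top0.png

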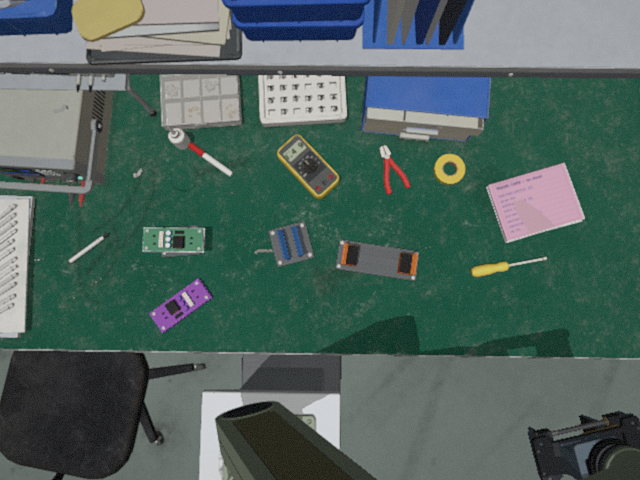

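View pics/side0.png

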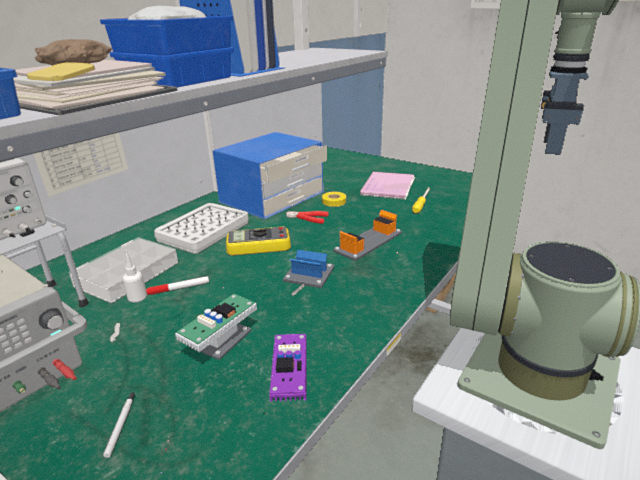

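Top view: module (174,240), purple decoy (181,305), stand (291,244), cradle (378,259). Bystanders are farther away at rows < 200. The side view agrees with this. Next I'll measure with masks.

```bash
cat > h.py <<'E'
from cell import *
import cv2,numpy as np
from scipy.spatial.transform import Rotation as R
np.set_printoptions(precision=4,suppress=True)
def cast(f,px,z):
    px=np.atleast_2d(np.float64(px)); d=np.c_[(px[:,0]-f["cx"])/f["fx"],-(px[:,1]-f["cy"])/f["fy"],-np.ones(len(px))]
    T=f["T"]; d=d@T[:3,:3].T; o=T[:3,3]; return o+d*((z-o[2])/d[:,2])[:,None]
def proj(f,P):
    T=f["T"]; c=(np.atleast_2d(P)-T[:3,3])@T[:3,:3]
    return np.c_[f["cx"]+f["fx"]*c[:,0]/-c[:,2], f["cy"]-f["fy"]*c[:,1]/-c[:,2]]
E
python3 - <<'E'
from h import *
f=grab_frame("top");im=f["image"];hsv=cv2.cvtColor(im,cv2.COLOR_BGR2HSV)
def crop(x,y,w,h,k):return cv2.resize(im[y:y+h,x:x+w],None,fx=k,fy=k,interpolation=cv2.INTER_NEAREST)
a=crop(135,215,80,50,5);b=crop(260,215,80,60,5);c=crop(328,225,100,60,5)
out=np.zeros((600,800,3),np.uint8);out[:250,:400]=a;out[:300,400:]=b;out[300:,:500]=c;cv2.imwrite("pics/crops.png",out)
for n,p in dict(bench=(250,300),board=[148,232],board2=(200,246),stbase=(275,233),blue=(291,243),cbase=(380,262),orange=(350,255)).items(): print(n,im[p[1],p[0]],hsv[p[1],p[0]])
E
```

```text
bench [70 87 41] [ 79 135  87]
board [121 144 107] [ 71  66 144]
board2 [109 135  86] [ 74  93 135]
stbase [104 105 105] [ 30   2 105]
blue [101 101  98] [ 90   8 101]
cbase [105 105 102] [ 90   7 105]
orange [42 43 43] [30  6 43]
```

View pics/crops.png

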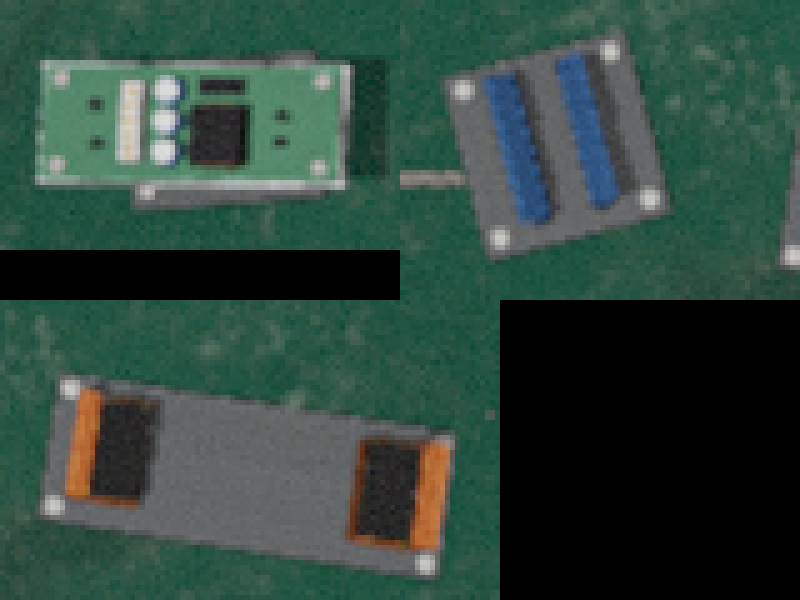

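The crops are clear. The module is 2–3° off image-horizontal, the stand slot is turned about 13°, and the cradle about 9°. I'll fit rectangles to the masks in world coordinates, then test IK for the holds.

```bash
cat >> h.py <<'E'
def rect(f,mask,box,z):
    x,y,w,h=box; m=np.zeros_like(mask);m[y:y+h,x:x+w]=mask[y:y+h,x:x+w]
    m=cv2.morphologyEx(m,cv2.MORPH_OPEN,np.ones((3,3),np.uint8))
    c=max(cv2.findContours(m,cv2.RETR_EXTERNAL,cv2.CHAIN_APPROX_NONE)[0],key=cv2.contourArea)[:,0]
    P=cast(f,c,z)[:,:2]
    (cx,cy),(a,b),t=cv2.minAreaRect((P*1000).astype(np.float32))
    if a<b:a,b,t=b,a,t+90
    t=np.radians((t+180)%180)
    return np.array([cx/1000,cy/1000]),t,(a,b)   # t: direction of long side
E
python3 - <<'E'
from h import *
f=grab_frame("top");im=f["image"];hsv=cv2.cvtColor(im,cv2.COLOR_BGR2HSV)
H,S,V=cv2.split(hsv)
nb=((S<75)|(H<50)|(H>100)).astype(np.uint8)*255
nb2=cv2.bitwise_and(nb,((V>50)|(S>150)).astype(np.uint8)*255)
for n,box,m in(("stand",(265,218,58,52),nb2),("cradle",(332,232,93,56),nb2),("module",(135,218,75,42),((V>118)*255).astype(np.uint8))):
    c,t,d=rect(f,m,box,.052 if n=="module" else .008);print(n,c,t,d)
# cross-checks: screws and stops
B=lambda p,ox,oy:np.array(p)/5+[ox,oy]-.4
st=cast(f,B([(464,90),(610,50),(650,198),(500,238)],260-80,215),.008);print("stand screws",st[:,:2],st.mean(0))
cr=cast(f,B([(70,388),(53,505),(426,564)],328,225-60),.008);print("cradle screws",cr[:,:2],(cr[0]+cr[2])/2, np.arctan2(*(cr[1]-cr[2])[[1,0]]))
mo=cast(f,B([(40,60),(352,65),(348,188),(37,185)],135,215),.052);print("module",mo[:,:2],mo.mean(0))
E
```

```text
stand [ 0.4915 -0.032 ] 1.84764327383278 (108.68124389648438, 91.47361755371094)
cradle [ 0.4609 -0.2443] 1.440018738831302 (191.35194396972656, 76.51812744140625)
module [0.4932 0.225 ] 1.5845594985756422 (141.41297912597656, 61.87343215942383)
stand screws [[ 0.5194  0.0035]
 [ 0.5394 -0.0653]
 [ 0.4693 -0.0856]
 [ 0.4495 -0.0153]] [ 0.4944 -0.0406  0.008 ]
cradle screws [[ 0.4988 -0.1607]
 [ 0.4435 -0.1533]
 [ 0.4184 -0.3282]] [ 0.4586 -0.2444  0.008 ] 1.4282645971998162
module [[0.524  0.2962]
 [0.5237 0.1531]
 [0.4674 0.1526]
 [0.4667 0.2944]] [0.4955 0.224  0.052 ]
```

```bash
cat >> h.py <<'E'
MOD=(np.array([.4955,.2245,.044]),1.574); ST=(np.array([.4944,-.0406,.078]),1.851); CR=(np.array([.4588,-.2444,.048]),1.434)
hv=lambda t:np.array([np.cos(t),np.sin(t),0]); UP=np.array([0,0,1.])
def tool(c,u,mz,kind,a,gx,fl):
    """module centre c, up-end dir u, component dir mz -> TCP position, quat. kind 1: from component side, 2: from heatsink"""
    z=(-1 if kind==1 else 1)*np.cos(a)*mz-np.sin(a)*u
    y=np.cross(mz,u)*fl; x=np.cross(y,z)
    q=R.from_matrix(np.c_[x,y,z]).as_quat()[[3,0,1,2]]
    return c+gx*u+pinch_z*z,q,z
E
python3 - <<'E'
from h import *
import itertools
def ik(c,u,mz,k,a,g,fl,back=0,lift=0):
    p,q,z=tool(c,u,mz,k,a,g,fl); return inverse_kinematics(p-back*z+lift*UP,q)
for k in(1,2):
  for s,fl,e,ad,g in itertools.product((1,-1),(1,-1),(1,-1),(0,20,35,45),(.01,.02)):
    a=np.radians(ad); sx=hv(ST[1])*s
    A=[ik(ST[0],UP,sx,k,a,g,fl),ik(ST[0],UP,sx,k,a,g,fl,0,.08),ik(ST[0],UP,sx,k,a,g,fl,.1)]
    B=MOD if k==1 else CR; u=hv(B[1])*e; mz=UP if k==1 else -UP
    A+=[ik(B[0],u,mz,k,a,g,fl),ik(B[0],u,mz,k,a,g,fl,0,.1)]
    if all(x is not None for x in A) and g==.02: print(k,"s",s,"fl",fl,"e",e,ad,A[0],A[3])
E
```

```text
1 s 1 fl 1 e 1 20 [ 0.5134  0.6606  2.1383 -1.2346  1.319   1.2264] [ 0.6003  0.5633  1.7445 -0.3302  1.0597 -2.3491]
1 s 1 fl 1 e 1 35 [ 0.4346  0.5122  2.1203 -1.1223  1.1158  1.005 ] [ 0.6934  0.6646  1.6559 -0.4806  1.2757 -2.2017]
1 s 1 fl 1 e 1 45 [ 0.3593  0.4313  2.0985 -1.0008  0.9923  0.8179] [ 0.7414  0.7416  1.6001 -0.5576  1.4188 -2.1374]
1 s 1 fl 1 e -1 0 [ 0.5518  0.8854  2.1321 -1.3012  1.604   1.4512] [ 0.3699  0.4514  1.9023 -0.      0.788   0.3667]
1 s 1 fl 1 e -1 20 [ 0.5134  0.6606  2.1383 -1.2346  1.319   1.2264] [ 0.1687  0.4423  1.9923  0.5363  0.7212 -0.2439]
1 s 1 fl 1 e -1 35 [ 0.4346  0.5122  2.1203 -1.1223  1.1158  1.005 ] [ 0.0227  0.4943  2.0442  0.8996  0.8217 -0.685 ]
1 s 1 fl 1 e -1 45 [ 0.3593  0.4313  2.0985 -1.0008  0.9923  0.8179] [-0.0625  0.5559  2.0686  1.0659  0.9376 -0.9123]
1 s 1 fl -1 e 1 0 [ 0.5518  0.8854  2.1321 -1.3012  1.604  -1.6904] [ 0.4376  0.4713  1.8636 -0.      0.8067  0.4344]
1 s 1 fl -1 e 1 20 [ 0.5134  0.6606  2.1383 -1.2346  1.319  -1.9152] [ 0.6003  0.5633  1.7445 -0.3302  1.0597  0.7925]
1 s 1 fl -1 e 1 35 [ 0.4346  0.512
[... 3923 characters left out ...]
0.3593  0.4313  2.0985 -1.0008  0.9923 -2.3237] [-0.8696  0.697   1.6937  0.5654  1.3754  2.1142]
2 s -1 fl -1 e 1 45 [ 0.3593  0.4313  2.0985 -1.0008  0.9923  0.8179] [-0.0287  0.5447  2.0769 -1.0348  0.9573 -2.2195]
2 s -1 fl -1 e -1 0 [ 0.5518  0.8854  2.1321 -1.3012  1.604   1.4512] [-0.5469  0.4349  1.9194 -0.      0.7873 -0.4101]
2 s -1 fl -1 e -1 20 [ 0.5134  0.6606  2.1383 -1.2346  1.319   1.2264] [-0.7198  0.5207  1.8184  0.3402  1.0267 -0.7931]
2 s -1 fl -1 e -1 35 [ 0.4346  0.5122  2.1203 -1.1223  1.1158  1.005 ] [-0.8188  0.6201  1.7421  0.4909  1.236  -0.9549]
2 s -1 fl -1 e -1 45 [ 0.3593  0.4313  2.0985 -1.0008  0.9923  0.8179] [-0.8696  0.697   1.6937  0.5654  1.3754 -1.0274]
```

```bash
cat >> h.py <<'E'
A=np.radians(30); G=.018
def go(p,q,v=.15,**k):
    try: return move_straight(p,q,velocity=v,**k)
    except MotionError as e: print("straight failed",e); move_to(p,q)
E
python3 - <<'E'
from h import *
p,q,z=tool(MOD[0],-hv(MOD[1]),UP,1,A,G,1)
move_gripper(1.0,35)
move_to(p-.13*z,q); go(p-.06*z,q,.2); r=go(p,q,.08,max_force=8); print("hit",r,read_position()-p)
move_gripper(0.0,35); print("w",read_width()*91,read_gripper_force(),read_t())
go(p+.14*UP,q,.15); print(read_contact_force(),read_width()*91)
p2,q2,_=tool(ST[0],UP,hv(ST[1]),1,A,G,1)
go(p2+.11*UP,q2,.13); print(read_t(),read_position()-p2,read_qpos())
ims=[]
for n in("top","side"):
    f=grab_frame(n); im=f["image"].copy()
    c=ST[0]+.11*UP; u=UP; s=hv(ST[1]); y=np.cross(UP,s)
    K=np.array([c+a*.07*u+b*.008*s+d*.028*y for a in(1,-1) for b,d in((1,1),(1,-1),(-1,-1),(-1,1))])
    k=3;px=proj(f,K); o=px.mean(0).astype(int)-[66,90]; o=np.maximum(o,0)
    cr=cv2.resize(im[o[1]:o[1]+180,o[0]:o[0]+133],None,fx=k,fy=k)
    for P in px: cv2.circle(cr,tuple(int(v) for v in (P-o)*k+1),3,(255,0,255),1)
    ims.append(cr)
cv2.imwrite("pics/held.png",np.hstack(ims))
E
```

```text
hit False [0.0002 0.     0.0001]
w 55.877698160762456 34.98629450798035 5.2417
[ 0.7797  0.3232 -3.1514] 55.57757767030803
8.5833 [0.0003 0.0002 0.1103] [ 0.4654  0.3705  2.039  -1.0817  1.3013  0.8224]
```

View pics/held.png

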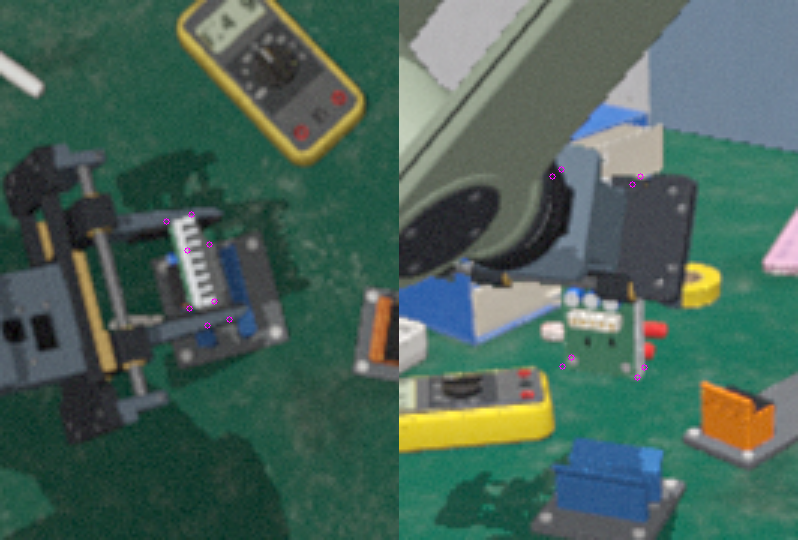

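The module is held upright above the stand. The predicted end-face corners, (166,222) to (214,301) in the crop, match the image to about 1 px. Lowering it now.

Run:
```python
from h import *
p,q,z=tool(ST[0],UP,hv(ST[1]),1,A,G,1)
go(p+.045*UP,q,.12)
r=go(p-.004*UP,q,.03,max_force=8); d=read_position()-p; print("hit",r,d,read_contact_force(),read_t())
if d[2]>.005: print("stopped high; not releasing")
else:
    move_gripper(1.0); pause(.2); print(read_t(),read_width(),read_contact_force())
ims=[]
for n,o in(("top",(255,190)),("side",(265,170))):
    f=grab_frame(n);ims.append(cv2.resize(f["image"][o[1]:o[1]+140,o[0]:o[0]+100],None,fx=4,fy=4))
cv2.imwrite("pics/placed.png",np.hstack(ims))
```

```text
hit True [ 0.0003 -0.0003  0.0025] [ 1.0609 -0.2793  4.0267] 10.6667
11.5667 0.997387340611608 [-0.1778 -0.0102 -0.1856]
```

View pics/placed.png

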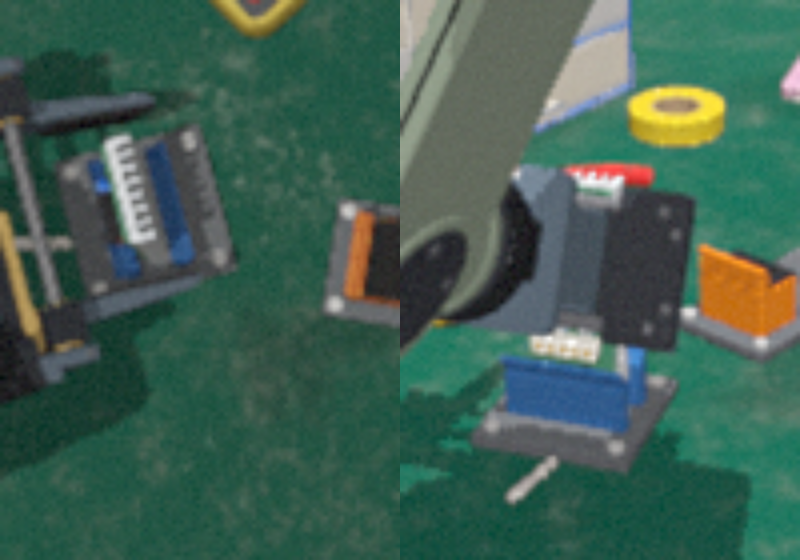

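The module stands in the slot and is released: end face at about (131,190) in the left crop, sitting between the walls. Next I retreat, go round to the heatsink side, and measure the lean before regrasping.

Run:
```python
from h import *
p,q,z=tool(ST[0],UP,hv(ST[1]),1,A,G,1)
b=read_position()-.1*z; go(b,q,.15); go(b+.15*UP,q,.25)
p2,q2,z2=tool(ST[0],UP,hv(ST[1]),2,A,G,1)
go(p2-.12*z2+.1*UP,q2,.22); print(read_t(),read_qpos())
ims=[]
for n,o in(("top",(255,190)),("side",(265,170))):
    f=grab_frame(n);cr=cv2.resize(f["image"][o[1]:o[1]+140,o[0]:o[0]+100],None,fx=4,fy=4)
    s=hv(ST[1]); y=np.cross(UP,s)
    for a in(1,-1):
        for bb in(1,-1):
            for d in(1,-1):
                P=proj(f,ST[0]+a*.07*UP+bb*.008*s+d*.028*y)[0];cv2.circle(cr,tuple(int(v) for v in (P-o)*4+1.5),3,(255,0,255),1)
    ims.append(cr)
    np.save(f"{n}1.npy",f,allow_pickle=True)
cv2.imwrite("pics/stand.png",np.hstack(ims))
```

```text
15.475 [-0.6086  0.6421  1.3632  0.6366  1.9803 -0.8994]
```

View pics/stand.png

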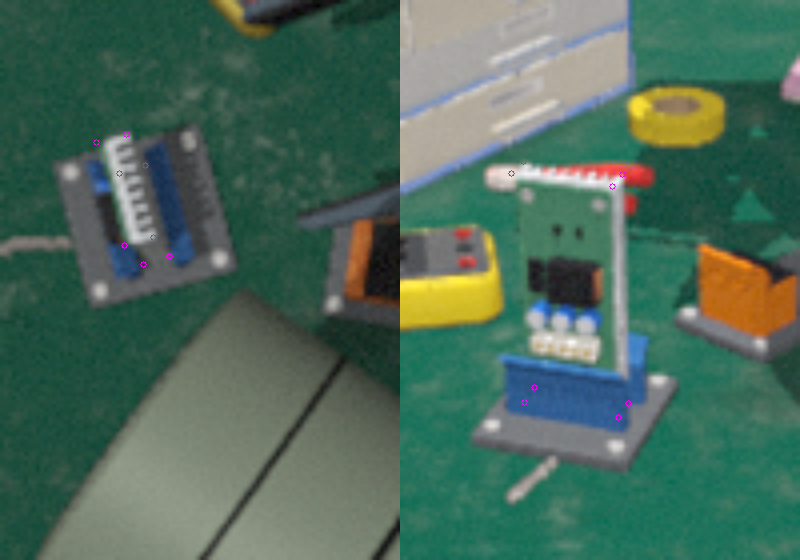

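The module stands nearly plumb: in the side crop its front top-right corner (613,187) lies on the predicted point. I'll use the nominal regrasp, lift it out, and turn it over above the cradle.

Run:
```python
from h import *
p,q,z=tool(ST[0],UP,hv(ST[1]),2,A,G,1)
go(p-.1*z,q,.2); r=go(p,q,.08,max_force=6); print("hit",r,read_position()-p)
move_gripper(0.0,35); print("w",read_width()*91,read_gripper_force(),read_contact_force())
go(p+.13*UP,q,.1); print(read_contact_force(),read_width()*91)
p2,q2,_=tool(CR[0],hv(CR[1]),-UP,2,A,G,1)
go(p2+.12*UP,q2,.12); go(p2+.035*UP,q2,.15); print(read_t(),read_position()-p2,read_qpos())
ims=[]
c=CR[0]+.035*UP; s=hv(CR[1]); y=np.cross(UP,s)
for n,o in(("top",(325,200)),("side",(325,180))):
    f=grab_frame(n);cr=cv2.resize(f["image"][o[1]:o[1]+110,o[0]:o[0]+100],None,fx=4,fy=4)
    for a in(1,-1):
      for bb in(1,-1):
        for d in(1,-1):
            P=proj(f,c+a*.07*s+bb*.028*y+d*.008*UP)[0];cv2.circle(cr,tuple(int(v) for v in (P-o)*4+1.5),3,(255,0,255),1)
    ims.append(cr)
cv2.imwrite("pics/over.png",np.hstack(ims))
```

```text
hit False [ 0.0003 -0.0004  0.0001]
w 55.77910584463975 34.99603271484375 [-0.2466 -0.387  -1.3907]
[-0.0284  0.6495 -2.4171] 55.562254040005385
22.4917 [ 0.0007 -0.0002  0.0356] [-0.1669  0.3978  2.0154 -0.7249  0.8541  0.4921]
```

View pics/over.png

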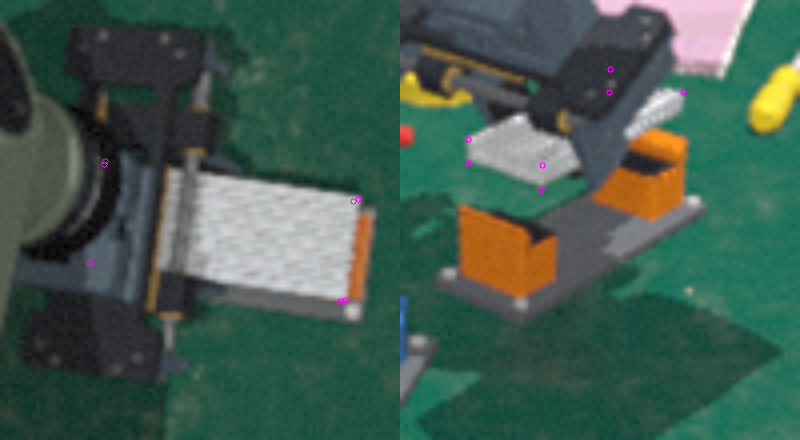

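The prediction fits the held module to about 1 px in both views: end corners (358,199) and (345,300) in the top crop, (468,139) and (683,92) in the side crop. Setting it down.

Run:
```python
from h import *
p,q,z=tool(CR[0],hv(CR[1]),-UP,2,A,G,1)
go(p+.008*UP,q,.08)
r=go(p-.004*UP,q,.02,max_force=5); d=read_position()-p; print("hit",r,d,read_contact_force(),read_t())
if d[2]<.006:
    move_gripper(1.0); pause(.2); b=read_position(); go(b-.1*z,q,.12); go(b-.1*z+.12*UP,q,.25); move_joints([-1.3,.32,1.565,0,1.257,0])
print(read_t(),read_contact_force())
c=CR[0]; s=hv(CR[1]); y=np.cross(UP,s); ims=[]
for n,o in(("top",(325,200)),("side",(325,180))):
    f=grab_frame(n);cr=cv2.resize(f["image"][o[1]:o[1]+110,o[0]:o[0]+100],None,fx=4,fy=4)
    for a in(1,-1):
      for bb in(1,-1):
        P=proj(f,c+a*.07*s+bb*.028*y+.008*UP)[0];cv2.circle(cr,tuple(int(v) for v in (P-o)*4+1.5),3,(255,0,255),1)
    ims.append(cr)
cv2.imwrite("pics/done.png",np.hstack(ims))
```

```text
hit True [ 0.0002 -0.0001 -0.0003] [0.6604 0.6226 3.2455] 23.55
27.825 [0.4272 0.5025 0.4918]
```

View pics/done.png

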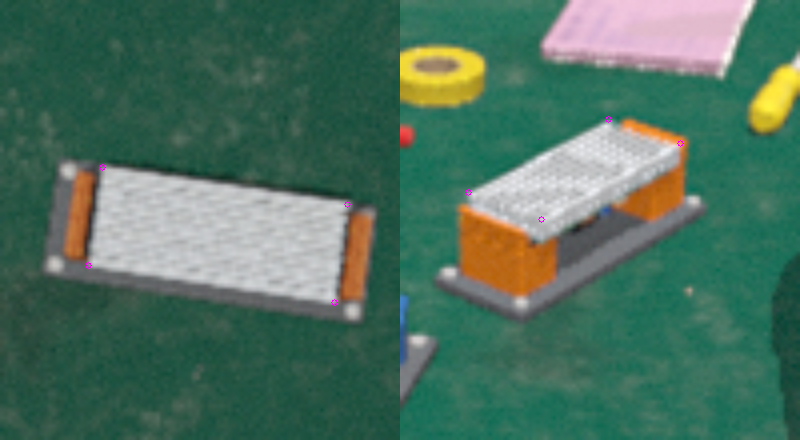

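The module lies fins-up, level and square between the stops. Its corners match the predicted ones, (102,167) to (334,301), and the arm is clear.

```bash
python3 -c "
from cell import *
print(sign_off())"
```

```text
the job is handed in; nothing more can be done
None
```

The module lies face down in the cradle, fins up and square between the end stops, after standing released in the blue stand. I handed the job in at about 28 s of robot time, but the sign-off did not return a verdict.

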